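# Swap the tube in the reader for the size on request

## Task

Take the tube that has been read out of the leaning cradle and put it cap up in the blue returns pot. Then fetch the one orange-capped tube from the rack whose size is that of the card on the yellow field, lay it in the cradle with its foot down, press it fully home against the stop so that the red sprung plunger goes right in, and hold it there steadily for a good second. Let the plunger come out again and leave the tube lying in the cradle; take no other tube from the rack and knock nothing over or out of place.

Things in the scene. Friction and masses are not known exactly. Their poses are not given: they have to be found in the camera images.
- tube_short: test tube standing in the rack: clear body 22 mm diameter, orange cap 28 mm diameter and 32 mm high at the top, 108 mm long over all. Origin: centre of the foot; z runs from foot to cap.
- tube_mid: test tube standing in the rack: clear body 22 mm diameter, orange cap 28 mm diameter and 32 mm high at the top, 127 mm long over all. Origin: centre of the foot; z runs from foot to cap.
- tube_long: test tube standing in the rack: clear body 22 mm diameter, orange cap 28 mm diameter and 32 mm high at the top, 146 mm long over all. Origin: centre of the foot; z runs from foot to cap.
- tube_white1: test tube standing in the rack: clear body 22 mm diameter, white cap 28 mm diameter and 32 mm high at the top, 127 mm long over all (bystander). Origin: centre of the foot; z runs from foot to cap.
- tube_white2: test tube standing in the rack: clear body 22 mm diameter, white cap 28 mm diameter and 32 mm high at the top, 108 mm long over all (bystander). Origin: centre of the foot; z runs from foot to cap.
- tube_read: the tube already read, lying in the leaning cradle at the start: 127 mm long, body 22 mm diameter with a white paper band and black stripe, orange cap 28 mm diameter, 32 mm high. Origin: centre of the foot; z from foot to cap.
- rack: white foam rack, fixed, 130 (x) x 220 (y) x 50 mm high; six holes 24 mm wide and 40 mm deep at x = -30, 30 and y = -72, 0, 72 mm (five hold tubes, shuffled). Origin: centre of its underside. Seen from above, neighbours across y stand 72 mm apart, across x 60 mm.
- cradle: the reader, fixed: grey base 150 x 100 x 14 mm with the blue leaning trough on it. Origin: centre of the underside (base reaches from x = -85 to 65 mm).
- trough: leaning trough; its frame is tipped 35 deg, so a tube's cap leans to the cradle's -x. Origin: centre of the stop face, 45 mm above the table; z up along a lying tube, foot to cap; x out of the open side (up and to cradle +x). Back plate: x = -11.5 mm, to z = 68. Cheeks: 28 mm apart, 6 thick, x to 8, z = 12 to 62. A lying tube's axis is at x = y = 0, its cap above the trough.
- plunger (a joint): red sprung plunger, 14 mm diameter, in the middle of the stop: 0 = fully out, standing 10 mm above the stop face; grows as it is pressed along trough -z; 0.010 m = flush with the stop face, the tube's foot fully home on the stop. Spring 2.5 N at first, 6 N when flush; a resting tube does not press it in.
- pot: blue ceramic returns pot, fixed, an open round cup, 94 mm diameter at the rim, narrower at the foot, 85 mm high, wall 4 mm, floor about 5 mm. Origin: centre of its underside.
- request (a point): centre of the yellow field of the white request board (170 x 150 x 8 mm, flat on the table); two grey fields beside it hold the sizes not wanted.
- card_short: 108 mm life-size flat picture (4 mm thick) of a tube, white with an orange cap end, fixed on the request board; origin at its centre, underside, x along its length towards the cap. The card on the yellow field shows the size wanted.
- card_mid: 127 mm life-size flat picture (4 mm thick) of a tube, white with an orange cap end, fixed on the request board; origin at its centre, underside, x along its length towards the cap. The card on the yellow field shows the size wanted.
- card_long: 146 mm life-size flat picture (4 mm thick) of a tube, white with an orange cap end, fixed on the request board; origin at its centre, underside, x along its length towards the cap. The card on the yellow field shows the size wanted.
- bottle: white hand-gel bottle with a blue label, 54 mm diameter, 140 mm high, loose; origin at the centre of its underside (bystander).
- stapler: red and black stapler, 130 x 34 x 40 mm, loose; origin at the centre of its underside (bystander).
- highlighter: yellow highlighter with a black cap, 115 x 22 x 15 mm, loose; origin underneath its middle (bystander).
- roll: roll of white labels lying flat, 90 mm diameter, 35 mm high, loose; origin at the centre of its underside (bystander).
Mind the look-alikes: they are no part of the job. Leave any green, purple or turquoise look-alike of the tube_long alone.

How it is judged:
By the outcome, as a careful person would: the job done as asked, in the order asked, and still so for the second after the job is handed in, with the robot touching nothing.
It also fails if it takes over 54 s, if anything falls off the work surface, if the arm or the gripper's body presses on something with over 40 N, if the wrist force passes 120 N, or if a joint passes its speed limit or range.

## Robot

A 7-joint arm with a two-finger parallel gripper is mounted at the origin on the work surface. World frame = base frame: x ahead of the robot, y to its left, z up, the work surface at z = 0. Lengths are in mm, angles in rad, forces in N, time in s.
With the tool pointing down it reaches from about 400 to 925 mm from the base axis. Payload 5.6 kg.
Tool frame: the origin (TCP) lies between the finger pads; the fingertips stand 17 mm ahead of it and the grasp point (between the pads) lies 2 mm behind it; z points along the fingers, y is the line along which they close (so a half turn about z gives the same grasp; the last joint's range is limited). The gripper opens to 85 mm and grips with 20 to 120 N. Pads are 22 mm wide; open, the fingers measure 114 mm over their backs; the gripper's body (76 mm by 85 mm) begins 54 mm behind the grasp point. The pads swing forward as they close: fully open they stand 13 mm farther back than shut.
Start: joints at [1.171, 0.468, -0.012, 1.603, 0.006, 1.071, -0.056], TCP at [226.991, -609.084, 248.29] pointing down, gripper open.
Joint ranges: [-2.53, 2.53], [-0.31, 2.02], [-1.57, 1.55], [0.28, 2.44], [-1.29, 4.43], [0.15, 1.84], [-2.92, 2.92]. Speed limits (rad/s): [2.57, 2.57, 3.14, 3.14, 3.14, 3.14, 3.14].

## Interface

Orientations are given as a 3x3 rotation matrix whose columns are the frame's x, y, z axes.
In Python, from bench import get_obs, capture, job_done, regions_of, pinpoint gives the robot as it stands.
- The arm moves only by the tool apply_moves, never from a script. Its argument "targets" is a list that holds one entry, the list of rows, each a list of 7 numbers: the shift along the tool's x, y, z in m, then the turn, a rotation vector about the tool's x, y, z in degrees, then the opening, from 0 (shut) to 1 (fully open). A call has exactly 5 rows; each row shifts and turns the commanded pose from where the row before left it, along the tool's axes as they then stand; what a row does not reach is not made up. A row lasts 1/12 s, in which the tool goes at most 41.7 mm and 7.16 degrees, less where a joint would pass 70% of its speed; a pose out of reach is approached as far as the arm can. A call is refused whole if a number of a shift passes 0.0417 or a number of a turn 7.16, either way. A call with a gripper value outside its range is refused whole. The fingers move at their own pace and stop on an object; "force" is the grip in N (left out, the last holds). Time passes only in rows, so rows that do not move let the fingers close, or fill a call up. It gives the time, the measured TCP pose, the force, the opening and the grip force at its end, in the units of the state.
- get_obs(): the state, without advancing time (a new reading comes with each control period).
- capture(name): name is "side" or "top" or "wrist"; returns a dict with "pixels" (420x560x3 uint8, red, green, blue), "z_map" (420x560 float32, mm along the optical axis (not along the pixel's ray), 0 where there is no reading), "mtx" (3x3 intrinsics, pixels), "camera_from_world" (4x4, takes a point from world to camera coordinates). Camera axes: x right, y down, z forward; pixel columns grow to the right and rows downward; lengths in mm; the calibration is good to about 2 mm. A picture is of the moment at which its call begins.
- job_done(): hands the job in; it is judged then, once.
Trained networks look in the newest picture that a camera, given by its name, has taken for a name from the list of things; names that differ only in an ending like _2 or _b are one class to them, and where a whole thing is asked for, a point or a joint stands for the part that bears it (a point fixed in the world has none). Each returns a list of dicts, best first, with "confidence" (0 to 1); they miss things now and then, are a little off and sometimes report something else, mostly with a low value. They report only what shows in the picture. A call takes as long as a camera call. They do not tell look-alikes from the thing itself.
- regions_of(query, camera): "mask" (420x560 bool, what is visible of it).
- pinpoint(query, camera): "position" ([x, y, z] in mm, in world coordinates, good to about 4 mm: a listed point, or the origin of a listed thing).
The state is a dict: "time_s": time; "joint_pos": joint angles; "joint_vel": joint speeds; "effort": joint torques, N m; "tool_pos": TCP position; "ee_rot": TCP orientation; "contact_force": force on the tool from outside, world axes, zero at the start; "moment": the same for the moment, N m; "opening": finger opening in mm; "grasp_force": force on a finger pad.
Only numpy, scipy, OpenCV 4.12 (cv2) and the standard library are available. Lean on these libraries where they do the work, as an engineer would, in place of code of your own. Each camera call takes 0.05 s, during which the arm holds its last target. There are 200 camera calls.

## Working session

There is one attempt and no reset: what is moved stays moved. The work goes in short steps, Python scripts to look and compute and a tool call to move; the robot and the scene stay as the last step left them, time stands still between calls to the robot, and variables do not carry over. Pictures are saved under pics/ and viewed, at most 10 in all, crops included, and the job is handed in when it is done.

Besides the shell and the picture viewer there is one more tool, called in YAML: its name, and indented under it one key for each argument. apply_moves: Moves the arm, as the interface text tells. Its arguments: {"type":"object","properties":{"targets":{"type":"array"},"force":{"type":"number"}},"required":["targets"]}

```bash
ls; mkdir -p pics
cat > h.py <<'E'
import numpy as np, cv2
from bench import *
def snap(cam,fn=None):
    c=capture(cam)
    if fn: cv2.imwrite('pics/'+fn,c['pixels'][:,:,::-1])
    return c
def toworld(c,mask=None):
    z=c['z_map'];v,u=np.nonzero((z>0)&(mask if mask is not None else True))
    d=z[v,u];K=c['mtx'];p=np.stack([(u-K[0,2])/K[0,0]*d,(v-K[1,2])/K[1,1]*d,d,np.ones_like(d)])
    return (np.linalg.inv(c['camera_from_world'])@p)[:3].T,u,v
def proj(c,P):
    P=np.atleast_2d(P);q=(c['camera_from_world']@np.c_[P,np.ones(len(P))].T)[:3];q=c['mtx']@q
    return (q[:2]/q[2]).T
E
python3 - <<'E'
from h import *
o=get_obs();print(o['time_s'],o['tool_pos'],o['ee_rot'])
a=snap('top','top1.png');b=snap('side','side1.png')
cv2.imwrite('pics/both.png',cv2.resize(np.vstack([a['pixels'],b['pixels']])[:,:,::-1],None,fx=1,fy=1)[:, :])
for n in 'tube_short tube_mid tube_long tube_white1 tube_white2 tube_read rack cradle trough pot request card_short card_mid card_long bottle stapler highlighter roll'.split():
  for cam,c in(('top',a),('side',b)):
    for r in pinpoint(n,cam)[:4]: print(n,cam,round(r['confidence'],2),np.round(r['position']),np.round(proj(c,r['position'])[0]))
E
```

```text
pics
0.0 [ 226.75539627 -608.58866143  247.31659015] [[ 9.37039988e-01  3.49221305e-01 -7.35922298e-04]
 [ 3.49222060e-01 -9.37038576e-01  1.63093259e-03]
 [-1.20031174e-04 -1.78524936e-03 -9.99998399e-01]]
tube_short top 0.44 [501. 215.  10.] [202. 233.]
tube_short side 0.71 [ 575. -237.   45.] [308. 167.]
tube_short side 0.56 [504. 217.   9.] [291. 304.]
tube_mid top 0.48 [504. 283.  13.] [177. 232.]
tube_mid side 0.78 [500. 284.  10.] [284. 332.]
tube_long top 0.78 [640. 352.   2.] [154. 184.]
tube_long top 0.75 [552. 396.  -1.] [138. 216.]
tube_long top 0.65 [563. 220.  10.] [201. 210.]
tube_long top 0.63 [655. 265.   2.] [186. 178.]
tube_long side 0.89 [563. 210.  10.] [265. 296.]
tube_long side 0.85 [551. 395.   0.] [240. 381.]
tube_long side 0.81 [651. 268.  -1.] [217. 311.]
tube_long side 0.72 [ 545. -228.    0.] [317. 182.]
tube_white1 top 0.65 [504. 142.   4.] [229. 232.]
tube_white1 top 0.48 [560. 145.  11.] [228. 211.]
tube_white1 top 0.18 [766. 186.   9.] [214. 139.]
tube_white1 side 0.64 [499. 141.   9.] [302. 277.]
tube_white1 side 0.62 [562. 141.  11.] [275. 271.]
tub
[... 1228 characters left out ...]
. 127.  10.] [235. 138.]
card_mid side 0.56 [763. 136.  11.] [195. 253.]
card_long top 0.82 [764. 181.  10.] [216. 140.]
card_long top 0.51 [535. 213.   1.] [203. 221.]
card_long side 0.58 [760. 185.   4.] [187. 270.]
bottle side 0.88 [663. -87.  -3.] [264. 206.]
bottle side 0.42 [758. 180.   6.] [189. 268.]
stapler top 0.95 [ 365. -121.    0.] [327. 282.]
stapler side 0.57 [ 364. -121.    1.] [375. 216.]
stapler side 0.23 [504. 215.   8.] [291. 304.]
highlighter top 0.73 [ 412. -404.   -1.] [431. 263.]
highlighter side 0.51 [ 417. -403.   -2.] [367. 158.]
roll top 0.64 [ 570. -234.   49.] [369. 203.]
roll top 0.57 [ 734. -326.    0.] [396. 149.]
roll side 0.7 [ 736. -328.    2.] [266. 156.]
```

View pics/top1.png

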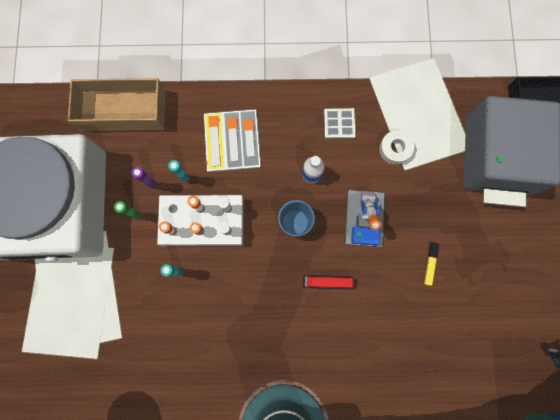

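View pics/side1.png

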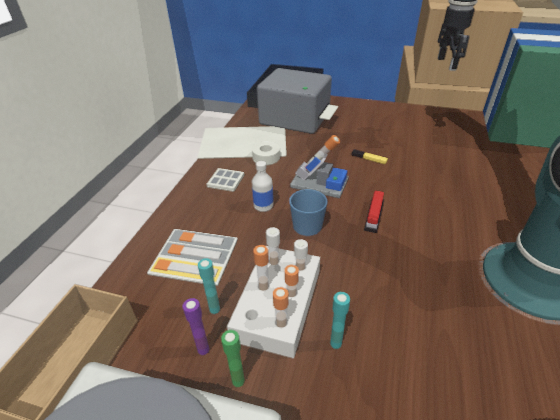

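The top view shows three cards, with the one on the yellow field at px (214,140). It looks the longest. Orange-capped candidates are rack tubes at px (194,202), (165,228) and (196,229), and the read tube in the cradle at (375,224). The look-alikes are the teal, purple and green tubes at (175,166), (166,270), (138,174) and (121,207). Next I'll measure them.

```bash
cat > m.py <<'E'
from h import *
def cl(c,lo,hi,n=8):
    h=cv2.cvtColor(c['pixels'],cv2.COLOR_RGB2HSV);m=cv2.inRange(h,lo,hi)
    k,l,s,ce=cv2.connectedComponentsWithStats(m)
    return [(l==i) for i in range(1,k) if s[i,4]>=n]
E
python3 - <<'E'
from m import *
for cam in('top','side'):
    c=snap(cam)
    for m in cl(c,(3,140,90),(17,255,255)):
        P,u,v=toworld(c,m)
        if len(P)<8: continue
        if P[:,0].mean()<400 or P[:,0].mean()>850: continue
        hi=P[P[:,2]>np.percentile(P[:,2],97)-5]
        print(cam,'orange',len(P),u.mean().round(),v.mean().round(),'med',np.median(P,0).round(),'zmax',np.percentile(P[:,2],97).round(),'topc',((hi.min(0)+hi.max(0))/2).round())
    for m in cl(c,(22,140,120),(35,255,255),30):
        P,u,v=toworld(c,m);print(cam,'yellow',len(P),np.median(P,0).round(),u.mean().round(),v.mean().round())
    # card extents
    if cam=='top':
        for n in('card_short','card_mid','card_long'):
            for r in regions_of(n,'top')[:2]:
                P,u,v=toworld(c,r['mask']);x=P[:,:2];w,V=np.linalg.eigh(np.cov(x.T));t=x@V[:,1];print(n,round(r['confidence'],2),x.mean(0).round(),'len',np.ptp(t).round())
    for n in ('tube_read','trough','cradle','pot'):
        for r in regions_of(n,cam)[:1]:
            P,u,v=toworld(c,r['mask']);w,V=np.linalg.eigh(np.cov(P.T));print(n,len(P),P.mean(0).round(),P.min(0).round(),P.max(0).round(),'ax',V[:,2].round(3))
            if n=='cradle':
                Q=P[(P[:,2]>8)&(P[:,2]<20)];print('rect',cv2.minAreaRect(Q[:,:2].astype(np.float32)))
            if n=='pot':
                Q=P[(P[:,2]>78)];print('rim',cv2.minEnclosingCircle(Q[:,:2].astype(np.float32)))
            if n=='trough': print(np.round(P[::max(1,len(P)//15)]))
c=capture('top');cv2.imwrite('pics/crop.png',np.hstack([cv2.resize(c['pixels'][105:255,145:265],None,fx=3.2,fy=3.2,interpolation=cv2.INTER_CUBIC),cv2.resize(c['pixels'][180:255,340:400],None,fx=6.4,fy=6.4,interpolation=cv2.INTER_CUBIC)])[:,:,::-1])
E
```

```text
top orange 99 213.0 121.0 med [819. 189.  13.] zmax 17.0 topc [818. 188.  15.]
top orange 97 232.0 123.0 med [813. 136.  14.] zmax 18.0 topc [811. 137.  16.]
top orange 96 248.0 125.0 med [806.  90.  13.] zmax 17.0 topc [806.  89.  15.]
top orange 71 194.0 202.0 med [557. 209. 155.] zmax 160.0 topc [561. 214. 159.]
top orange 106 374.0 221.0 med [ 508. -222.  155.] zmax 164.0 topc [ 505. -225.  163.]
top orange 69 166.0 228.0 med [499. 281. 136.] zmax 141.0 topc [503. 287. 139.]
top orange 63 196.0 228.0 med [498. 211. 117.] zmax 121.0 topc [502. 215. 120.]
top orange 8 510.0 238.0 med [ 476. -620.   -0.] zmax 3.0 topc [ 479. -622.    1.]
top orange 10 517.0 241.0 med [ 469. -639.    1.] zmax 4.0 topc [ 469. -641.    2.]
top yellow 253 [760. 179.   9.] 215.0 141.0
top yellow 246 [ 391. -394.   13.] 430.0 271.0
card_short 0.74 [770.  88.] len 110.0
card_short 0.73 [ 530. -218.] len 150.0
card_mid 0.57 [768. 134.] len 127.0
card_long 0.7 [768. 185.] len 143.0
card_long 0.67 [502. 287.] len 53.0
tube_read 291 [ 522. -226.  126.] [ 488. -270.    9.] [ 572. -211.  167.] ax [-0.479  0.097 
[... 1562 characters left out ...]
  0.746]
[[ 526. -234.   92.]
 [ 553. -213.   91.]
 [ 534. -217.   88.]
 [ 561. -212.   80.]
 [ 555. -211.   78.]
 [ 552. -211.   75.]
 [ 550. -213.   71.]
 [ 546. -211.   70.]
 [ 543. -207.   69.]
 [ 603. -228.   39.]
 [ 595. -220.   42.]
 [ 589. -221.   38.]
 [ 576. -217.   40.]
 [ 560. -212.   42.]
 [ 578. -216.   30.]
 [ 584. -216.   18.]]
cradle 1497 [ 531. -211.   34.] [ 459. -351.   -3.] [ 616. -172.  101.] ax [-0.999  0.033  0.026]
rect ((536.8427124023438, -227.74072265625), (103.5892333984375, 149.369873046875), 84.90873718261719)
pot 1442 [528. -37.  52.] [ 483. -188.   -4.] [592.   8.  86.] ax [-0.202  0.975 -0.09 ]
rim ((528.2201538085938, -38.97407531738281), 47.72357177734375)
```

View pics/crop.png

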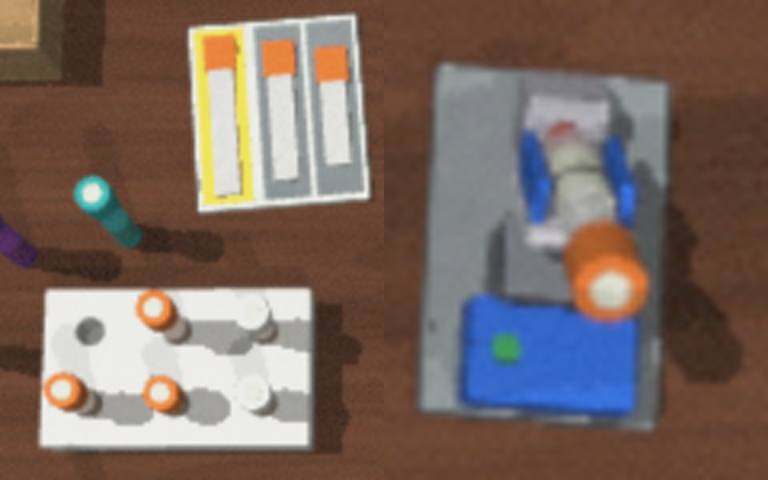

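Reading the crop:
- **Card:** the yellow field holds the longest card, about 143–146 mm.
- **Wanted tube:** the rack's orange caps have tops at z≈157 (crop px 157,310), 138 (65,390) and 118 (162,393). The wanted tube_long is the one at (562,214).
- **Read tube:** it lies in the cradle with its cap at crop px (607,280), leaning toward −x.

I'll plan the approach to the read tube now.

```bash
cat > plan.py <<'E'
from h import *
from scipy.spatial.transform import Rotation as Ro
yaw=np.deg2rad(-5.2)
cx=np.array([np.cos(yaw),np.sin(yaw),0]);cy=np.array([-np.sin(yaw),np.cos(yaw),0]);s,k=np.sin(np.deg2rad(35)),np.cos(np.deg2rad(35))
d=-s*cx+k*np.array([0,0,1.]); tx=k*cx+s*np.array([0,0,1.])
T=np.array([576.3,-231.8,45])
RA=np.c_[np.cross(-cy,-d),-cy,-d]          # tilted grasp
RV=np.c_[np.cross(-cy,[0,0,-1]),-cy,[0,0,-1]] # vertical, same yaw
RW=np.diag([1.,-1,-1])                     # vertical, square to world
def row(p,R,n,p0=None,R0=None):
    if p0 is None: o=get_obs();p0,R0=o['tool_pos'],np.array(o['ee_rot'])
    Rr=R0.T@R; w=Ro.from_matrix(Rr).as_rotvec()/n; q=Ro.from_rotvec(w).as_matrix()
    S=sum(np.linalg.matrix_power(q,i) for i in range(n)); t=np.linalg.solve(S,R0.T@(np.asarray(p)-p0))
    print('n',n,'row',np.round(t/1000,4).tolist(),np.round(np.rad2deg(w),2).tolist())
def st():
    o=get_obs();print(round(o['time_s'],2),np.round(o['tool_pos'],1),'z',np.round(o['ee_rot'],3)[:,2],'y',np.round(o['ee_rot'],3)[:,1],'F',np.round(o['contact_force'],1),'op',round(o['opening'],1),'g',round(o['grasp_force'],1));return o
E
python3 - <<'E'
from plan import *
st();row(T+202*d,RA,20)
E
```

```text
2.6 [ 227.  -609.1  248.3] z [-0.  0. -1.] y [ 0.349 -0.937 -0.   ] F [ 0.8 -0.3 -0.3] op 85.2 g 0.0
n 20 row [0.0137, -0.0177, 0.0057] [-0.39, 1.72, 1.24]
```

apply_moves:
  targets:
    - [[0.0137, -0.0177, 0.0057, -0.39, 1.72, 1.24, 0.8], [0.0137, -0.0177, 0.0057, -0.39, 1.72, 1.24, 0.8], [0.0137, -0.0177, 0.0057, -0.39, 1.72, 1.24, 0.8], [0.0137, -0.0177, 0.0057, -0.39, 1.72, 1.24, 0.8], [0.0137, -0.0177, 0.0057, -0.39, 1.72, 1.24, 0.8]]
  force: 40

```text
time_s: 3.02
tool_pos: [266.6, -502.7, 222.8]
ee_rot: [[0.958, 0.242, 0.154], [0.243, -0.97, 0.012], [0.152, 0.026, -0.988]]
contact_force: [0.5, -0.3, -0.2]
opening: 68.0
grasp_force: 0.0
```

apply_moves:
  targets:
    - [[0.0137, -0.0177, 0.0057, -0.39, 1.72, 1.24, 0.8], [0.0137, -0.0177, 0.0057, -0.39, 1.72, 1.24, 0.8], [0.0137, -0.0177, 0.0057, -0.39, 1.72, 1.24, 0.8], [0.0137, -0.0177, 0.0057, -0.39, 1.72, 1.24, 0.8], [0.0137, -0.0177, 0.0057, -0.39, 1.72, 1.24, 0.8]]

```text
time_s: 3.43
tool_pos: [320.5, -402.0, 206.9]
ee_rot: [[0.944, 0.131, 0.304], [0.136, -0.991, 0.007], [0.302, 0.035, -0.953]]
contact_force: [0.1, -0.0, -0.1]
opening: 68.3
grasp_force: 0.0
```

apply_moves:
  targets:
    - [[0.0137, -0.0177, 0.0057, -0.39, 1.72, 1.24, 0.8], [0.0137, -0.0177, 0.0057, -0.39, 1.72, 1.24, 0.8], [0.0137, -0.0177, 0.0057, -0.39, 1.72, 1.24, 0.8], [0.0137, -0.0177, 0.0057, -0.39, 1.72, 1.24, 0.8], [0.0137, -0.0177, 0.0057, -0.39, 1.72, 1.24, 0.8]]

```text
time_s: 3.85
tool_pos: [386.7, -307.6, 202.2]
ee_rot: [[0.895, 0.019, 0.445], [0.028, -0.999, -0.015], [0.444, 0.026, -0.896]]
contact_force: [1.2, 0.1, 0.4]
opening: 68.3
grasp_force: 0.0
```

apply_moves:
  targets:
    - [[0.0137, -0.0177, 0.0057, -0.39, 1.72, 1.24, 0.8], [0.0137, -0.0177, 0.0057, -0.39, 1.72, 1.24, 0.8], [0.0137, -0.0177, 0.0057, -0.39, 1.72, 1.24, 0.8], [0.0137, -0.0177, 0.0057, -0.39, 1.72, 1.24, 0.8], [0.0137, -0.0177, 0.0057, -0.39, 1.72, 1.24, 0.8]]

```text
time_s: 4.27
tool_pos: [462.4, -220.8, 210.2]
ee_rot: [[0.815, -0.091, 0.572], [-0.075, -0.996, -0.052], [0.575, 0.0, -0.818]]
contact_force: [-0.7, -0.3, 0.1]
opening: 68.2
grasp_force: 0.0
```

Run:
```python
from plan import *
from m import cl
st()
c=snap('wrist','w1.png')
for m in cl(c,(3,140,90),(17,255,255),60):
    P,u,v=toworld(c,m)
    L=(P-T)@np.c_[tx,cy,d]
    print(len(P),u.mean(),v.mean(),'trough-frame min/max',np.percentile(L,2,axis=0).round(1),np.percentile(L,98,axis=0).round(1))
for r in regions_of('trough','wrist')[:1]+regions_of('tube_read','wrist')[:1]:
    P,u,v=toworld(c,r['mask']);L=(P-T)@np.c_[tx,cy,d];print(r['confidence'],np.percentile(L,2,axis=0).round(1),np.percentile(L,98,axis=0).round(1))
row(T+122*d,RA,10)
```

```text
4.27 [ 462.4 -220.8  210.2] z [ 0.572 -0.052 -0.818] y [-0.091 -0.996  0.   ] F [-0.7 -0.3  0.1] op 68.2 g 0.0
344 17.200581395348838 46.36337209302326 trough-frame min/max [ 139.9  328.1 -156.1] [ 160.7  360.1 -136.1]
700 278.52714285714285 225.83714285714285 trough-frame min/max [ -8.1  -8.6 108.7] [ 14.5  13.4 138.6]
0.83 [-15.  -19.8 -28.5] [18.1 20.3 69. ]
0.66 [-11.3 -12.4  20. ] [ 14.2  13.  139. ]
n 10 row [-0.0001, 0.0001, 0.0079] [-0.01, -0.0, 0.02]
```

View pics/w1.png

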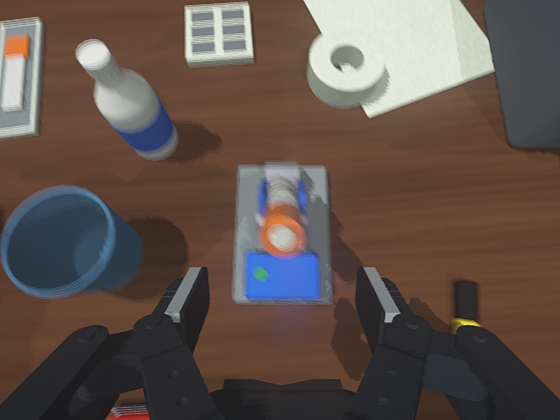

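The wrist view shows the cap centred between the fingers at (283,232), and the trough model agrees within about 1 mm. I'll descend and grip.

apply_moves:
  targets:
    - [[0, 0, 0.008, 0, 0, 0, 0.8], [0, 0, 0.008, 0, 0, 0, 0.8], [0, 0, 0.008, 0, 0, 0, 0.8], [0, 0, 0.008, 0, 0, 0, 0.8], [0, 0, 0.008, 0, 0, 0, 0.8]]

```text
time_s: 4.83
tool_pos: [484.2, -225.8, 178.7]
ee_rot: [[0.819, -0.088, 0.567], [-0.072, -0.996, -0.051], [0.569, 0.001, -0.822]]
contact_force: [-0.3, 0.1, 1.0]
opening: 68.5
grasp_force: 0.0
```

apply_moves:
  targets:
    - [[0, 0, 0.008, 0, 0, 0, 0.8], [0, 0, 0.008, 0, 0, 0, 0.8], [0, 0, 0.008, 0, 0, 0, 0.8], [0, 0, 0.008, 0, 0, 0, 0.8], [0, 0, 0.008, 0, 0, 0, 0.8]]

```text
time_s: 5.25
tool_pos: [509.3, -232.0, 160.2]
ee_rot: [[0.829, -0.083, 0.552], [-0.076, -0.996, -0.037], [0.553, -0.011, -0.833]]
contact_force: [-0.3, 0.1, -0.3]
opening: 67.7
grasp_force: 0.0
```

apply_moves:
  targets:
    - [[0, 0, 0, 0, 0, 0, 0.6], [0, 0, 0, 0, 0, 0, 0.4], [0, 0, 0, 0, 0, 0, 0.2], [0, 0, 0, 0, 0, 0, 0.2], [0, 0, 0, 0, 0, 0, 0.2]]
  force: 40

```text
time_s: 5.67
tool_pos: [508.6, -231.4, 160.6]
ee_rot: [[0.829, -0.082, 0.553], [-0.075, -0.997, -0.036], [0.554, -0.011, -0.833]]
contact_force: [-1.3, 0.7, 2.0]
opening: 25.3
grasp_force: 38.9
```

apply_moves:
  targets:
    - [[0, 0, 0, 0, 0, 0, 0.1], [0, 0, 0, 0, 0, 0, 0.1], [0, 0, 0, 0, 0, 0, 0.1], [0, 0, 0, 0, 0, 0, 0.1], [0, 0, 0, 0, 0, 0, 0.1]]

```text
time_s: 6.08
tool_pos: [508.8, -231.5, 160.4]
ee_rot: [[0.829, -0.082, 0.552], [-0.075, -0.997, -0.036], [0.554, -0.011, -0.833]]
contact_force: [-1.7, 1.1, 1.8]
opening: 25.5
grasp_force: 38.9
```

Run:
```python
from plan import *
o=st();print(np.round(o['joint_pos'],3));print(((o['tool_pos']-T)@np.c_[tx,cy,d]).round(1))
from scipy.spatial.transform import Rotation as Ro
print(Ro.from_matrix(RA.T@np.array(o['ee_rot'])).as_rotvec(degrees=True))
```

```text
6.08 [ 508.8 -231.5  160.4] z [ 0.552 -0.036 -0.833] y [-0.082 -0.997 -0.011] F [-1.7  1.1  1.8] op 25.5 g 38.9
[ 0.742  0.316 -0.287  2.255 -1.291  0.149  0.084]
[ 11.1  -5.8 133.1]
[ 0.79366589 -1.39153327 -0.02526015]
```

J5 and J6 hit their limits at the 35° tilt. I'll regrasp with the tool tilted only 15°; any tilt in the pad plane grips the round cap. First I'll release and back off.

apply_moves:
  targets:
    - [[0, 0, 0, 0, 0, 0, 0.4], [0, 0, 0, 0, 0, 0, 0.7], [0, 0, 0, 0, 0, 0, 0.7], [0, 0, -0.01, 0, 0, 0, 0.7], [0, 0, -0.015, 0, 0, 0, 0.7]]

```text
time_s: 6.5
tool_pos: [494.6, -230.5, 180.3]
ee_rot: [[0.83, -0.083, 0.551], [-0.076, -0.996, -0.035], [0.552, -0.013, -0.834]]
contact_force: [-0.0, -0.4, -0.2]
opening: 59.4
grasp_force: 0.0
```

apply_moves:
  targets:
    - [[0, 0, -0.015, 0, 0, 0, 0.7], [0, 0, -0.015, 0, 0, 0, 0.7], [0, 0, -0.015, 0, 0, 0, 0.7], [0, 0, 0, 0, 0, 0, 0.7], [0, 0, 0, 0, 0, 0, 0.7]]

```text
time_s: 6.92
tool_pos: [470.5, -229.1, 219.4]
ee_rot: [[0.829, -0.082, 0.554], [-0.074, -0.997, -0.038], [0.555, -0.01, -0.832]]
contact_force: [0.1, 0.9, 0.7]
opening: 59.6
grasp_force: 0.0
```

```bash
cat >> plan.py <<'E'
def RT(a,yc=cy,xc=cx): # tool tilted outward by a deg
    a=np.deg2rad(a); z=np.sin(a)*xc-np.cos(a)*np.array([0,0,1.]); return np.c_[np.cross(-yc,z),-yc,z]
E
python3 - <<'E'
from plan import *
from m import cl
o=st();print(np.round(o['joint_pos'],3))
c=snap('wrist')
for m in cl(c,(3,140,90),(17,255,255),60):
    P,u,v=toworld(c,m)
    L=(P-T)@np.c_[tx,cy,d]
    print(len(P),u.mean(),v.mean(),np.percentile(L,2,axis=0).round(1),np.percentile(L,98,axis=0).round(1))
R=RT(15);row(T+121*d-60*R[:,2],R,10)
E
```

```text
6.92 [ 470.5 -229.1  219.4] z [ 0.554 -0.038 -0.832] y [-0.082 -0.997 -0.01 ] F [0.1 0.9 0.7] op 59.6 g 0.0
[ 0.586  0.128 -0.06   2.298 -0.948  0.299 -0.268]
452 18.86725663716814 53.17256637168141 [ 133.5  326.4 -150.1] [ 158.9  354.2 -131.6]
1028 275.6536964980545 244.1157587548638 [-12.5 -15.1 110.1] [ 13.6   8.6 138.8]
n 10 row [0.0012, -0.0006, 0.0024] [-0.08, -1.86, 0.02]
```

apply_moves:
  targets:
    - [[0.0012, -0.0006, 0.0024, -0.08, -1.86, 0.02, 0.7], [0.0012, -0.0006, 0.0024, -0.08, -1.86, 0.02, 0.7], [0.0012, -0.0006, 0.0024, -0.08, -1.86, 0.02, 0.7], [0.0012, -0.0006, 0.0024, -0.08, -1.86, 0.02, 0.7], [0.0012, -0.0006, 0.0024, -0.08, -1.86, 0.02, 0.7]]

```text
time_s: 7.38
tool_pos: [481.8, -226.6, 210.0]
ee_rot: [[0.909, -0.087, 0.408], [-0.082, -0.996, -0.03], [0.409, -0.006, -0.913]]
contact_force: [-0.2, 0.4, -0.1]
opening: 59.5
grasp_force: 0.0
```

apply_moves:
  targets:
    - [[0.0012, -0.0006, 0.0024, -0.08, -1.86, 0.02, 0.7], [0.0012, -0.0006, 0.0024, -0.08, -1.86, 0.02, 0.7], [0.0012, -0.0006, 0.0024, -0.08, -1.86, 0.02, 0.7], [0.0012, -0.0006, 0.0024, -0.08, -1.86, 0.02, 0.7], [0.0012, -0.0006, 0.0024, -0.08, -1.86, 0.02, 0.7]]

```text
time_s: 7.8
tool_pos: [491.9, -224.2, 200.7]
ee_rot: [[0.963, -0.091, 0.255], [-0.088, -0.996, -0.022], [0.256, -0.001, -0.967]]
contact_force: [0.6, -1.0, 0.6]
opening: 59.7
grasp_force: 0.0
```

Run:
```python
from plan import *
o=st();print(np.round(o['joint_pos'],3))
R=RT(15);row(T+121*d-60*R[:,2],R,5);row(T+121*d,R,5)
from m import cl
c=snap('wrist')
for m in cl(c,(3,140,90),(17,255,255),60):
    P,u,v=toworld(c,m)
    L=(P-T)@np.c_[tx,cy,d]
    print(len(P),u.mean(),v.mean(),np.percentile(L,2,axis=0).round(1),np.percentile(L,98,axis=0).round(1))
```

```text
7.8 [ 491.9 -224.2  200.7] z [ 0.255 -0.022 -0.967] y [-0.091 -0.996 -0.001] F [ 0.6 -1.   0.6] op 59.7 g 0.0
[ 0.248  0.239  0.185  2.095 -0.235  0.579 -1.057]
n 5 row [0.0, -0.0, -0.0003] [-0.01, 0.04, -0.0]
n 5 row [0.0001, -0.0, 0.0117] [-0.01, 0.04, -0.0]
104 270.53846153846155 244.79807692307693 [ -7.7   4.3 108. ] [ 11.6   9.3 138.6]
```

apply_moves:
  targets:
    - [[0, 0, 0.0118, 0, 0, 0, 0.7], [0, 0, 0.0118, 0, 0, 0, 0.7], [0, 0, 0.0118, 0, 0, 0, 0.7], [0, 0, 0.0118, 0, 0, 0, 0.7], [0, 0, 0.0118, 0, 0, 0, 0.7]]

```text
time_s: 8.27
tool_pos: [506.3, -226.2, 143.3]
ee_rot: [[0.962, -0.092, 0.257], [-0.089, -0.996, -0.023], [0.258, -0.0, -0.966]]
contact_force: [-0.9, 0.7, -0.2]
opening: 59.9
grasp_force: 0.0
```

apply_moves:
  targets:
    - [[0, 0, 0, 0, 0, 0, 0.6], [0, 0, 0, 0, 0, 0, 0.4], [0, 0, 0, 0, 0, 0, 0.2], [0, 0, 0, 0, 0, 0, 0.2], [0, 0, 0, 0, 0, 0, 0.2]]
  force: 40

```text
time_s: 8.68
tool_pos: [507.0, -226.3, 145.8]
ee_rot: [[0.962, -0.092, 0.259], [-0.088, -0.996, -0.024], [0.26, 0.0, -0.966]]
contact_force: [-0.6, 1.1, -0.4]
opening: 26.9
grasp_force: 39.3
```

Run:
```python
from plan import *
o=st();print(np.round(o['joint_pos'],3))
E=np.array(o['ee_rot']);p=o['tool_pos'];print(((p-T)@np.c_[tx,cy,d]).round(1))
row(p+90*d,E,10)
p2=p+90*d
# pot: tube vertical; foot is gz=111 below grasp along tube
tubefoot=111; pot=np.array([529.5,-38,0])
Rp=RT(-20);tgt=pot+[0,0,5+3+tubefoot]
print('hi',tgt+[0,0,110]);row(tgt+[0,0,110],Rp,15,p2,E)
```

```text
8.68 [ 507.  -226.3  145.8] z [ 0.259 -0.024 -0.966] y [-0.092 -0.996  0.   ] F [-0.6  1.1 -0.4] op 26.9 g 39.3
[ 0.277  0.35   0.148  2.103 -0.3    0.458 -0.999]
[  0.9  -0.8 122.5]
n 10 row [-0.0031, 0.0, -0.0085] [0.0, 0.0, 0.0]
hi [529.5 -38.  229. ]
n 15 row [0.0038, -0.0126, -0.0007] [0.0, -2.34, -0.0]
```

apply_moves:
  targets:
    - [[-0.003, 0, -0.0085, 0, 0, 0, 0.1], [-0.003, 0, -0.0085, 0, 0, 0, 0.1], [-0.003, 0, -0.0085, 0, 0, 0, 0.1], [-0.003, 0, -0.0085, 0, 0, 0, 0.1], [-0.003, 0, -0.0085, 0, 0, 0, 0.1]]

```text
time_s: 9.1
tool_pos: [480.8, -223.8, 183.6]
ee_rot: [[0.962, -0.092, 0.259], [-0.088, -0.996, -0.024], [0.26, 0.0, -0.966]]
contact_force: [0.7, 0.5, -0.3]
opening: 27.2
grasp_force: 39.4
```

apply_moves:
  targets:
    - [[-0.003, 0, -0.0085, 0, 0, 0, 0.1], [-0.003, 0, -0.0085, 0, 0, 0, 0.1], [-0.003, 0, -0.0085, 0, 0, 0, 0.1], [-0.003, 0, -0.0085, 0, 0, 0, 0.1], [-0.003, 0, -0.0085, 0, 0, 0, 0.1]]

```text
time_s: 9.52
tool_pos: [455.5, -221.4, 220.3]
ee_rot: [[0.962, -0.092, 0.258], [-0.088, -0.996, -0.024], [0.259, 0.0, -0.966]]
contact_force: [-1.0, -0.5, -0.9]
opening: 26.9
grasp_force: 39.4
```

apply_moves:
  targets:
    - [[0.0038, -0.0126, -0.0007, 0, -2.34, 0, 0.1], [0.0038, -0.0126, -0.0007, 0, -2.34, 0, 0.1], [0.0038, -0.0126, -0.0007, 0, -2.34, 0, 0.1], [0.0038, -0.0126, -0.0007, 0, -2.34, 0, 0.1], [0.0038, -0.0126, -0.0007, 0, -2.34, 0, 0.1]]

```text
time_s: 9.93
tool_pos: [479.7, -159.9, 227.1]
ee_rot: [[0.994, -0.092, 0.056], [-0.092, -0.996, -0.006], [0.056, 0.001, -0.998]]
contact_force: [0.0, -0.1, -0.6]
opening: 27.0
grasp_force: 39.3
```

apply_moves:
  targets:
    - [[0.0038, -0.0126, -0.0007, 0, -2.34, 0, 0.1], [0.0038, -0.0126, -0.0007, 0, -2.34, 0, 0.1], [0.0038, -0.0126, -0.0007, 0, -2.34, 0, 0.1], [0.0038, -0.0126, -0.0007, 0, -2.34, 0, 0.1], [0.0038, -0.0126, -0.0007, 0, -2.34, 0, 0.1]]

```text
time_s: 10.35
tool_pos: [504.6, -98.9, 230.0]
ee_rot: [[0.985, -0.092, -0.147], [-0.091, -0.996, 0.013], [-0.148, 0.001, -0.989]]
contact_force: [0.1, -0.5, 0.4]
opening: 26.7
grasp_force: 39.3
```

apply_moves:
  targets:
    - [[0.0038, -0.0126, -0.0007, 0, -2.34, 0, 0.1], [0.0038, -0.0126, -0.0007, 0, -2.34, 0, 0.1], [0.0038, -0.0126, -0.0007, 0, -2.34, 0, 0.1], [0.0038, -0.0126, -0.0007, 0, -2.34, 0, 0.1], [0.0038, -0.0126, -0.0007, 0, -2.34, 0, 0.1]]

```text
time_s: 10.77
tool_pos: [529.6, -37.9, 229.0]
ee_rot: [[0.935, -0.091, -0.344], [-0.086, -0.996, 0.031], [-0.345, 0.001, -0.939]]
contact_force: [0.3, 0.1, -0.2]
opening: 27.0
grasp_force: 39.3
```

Run:
```python
from plan import *
o=st();print(np.round(o['joint_pos'],3))
E=np.array(o['ee_rot']);p=o['tool_pos']
snap('side','s2.png');
tgt=np.array([529.5,-38,120]);row(tgt,RT(-20),10)
```

```text
10.77 [529.6 -37.9 229. ] z [-0.344  0.031 -0.939] y [-0.091 -0.996  0.001] F [ 0.3  0.1 -0.2] op 27.0 g 39.3
[-0.074  0.475  0.128  1.688 -0.074  1.335 -1.581]
n 10 row [0.0036, 0.0004, 0.0102] [-0.0, 0.03, 0.02]
```

View pics/s2.png

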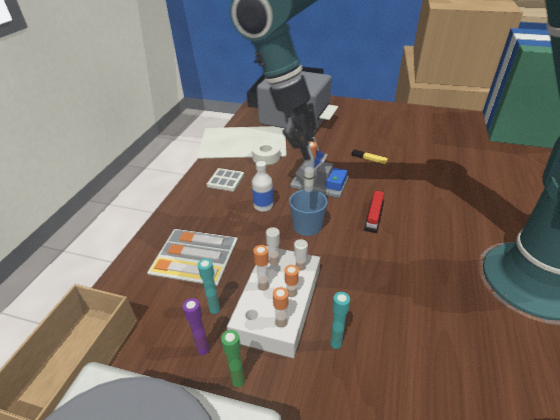

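The side view shows the tube held upright over the pot at (308,180). I'll lower it slowly.

apply_moves:
  targets:
    - [[0.0036, 0.0004, 0.0102, 0, 0, 0, 0.1], [0.0036, 0.0004, 0.0102, 0, 0, 0, 0.1], [0.0036, 0.0004, 0.0102, 0, 0, 0, 0.1], [0.0036, 0.0004, 0.0102, 0, 0, 0, 0.1], [0.0036, 0.0004, 0.0102, 0, 0, 0, 0.1]]

```text
time_s: 11.23
tool_pos: [527.8, -41.2, 173.2]
ee_rot: [[0.935, -0.093, -0.343], [-0.087, -0.996, 0.031], [-0.344, 0.001, -0.939]]
contact_force: [0.6, -0.2, -0.6]
opening: 27.2
grasp_force: 39.4
```

apply_moves:
  targets:
    - [[0.0036, 0.0004, 0.0102, 0, 0, 0, 0.1], [0.0036, 0.0004, 0.0102, 0, 0, 0, 0.1], [0.0036, 0.0004, 0.0102, 0, 0, 0, 0.1], [0.0036, 0.0004, 0.0102, 0, 0, 0, 0.1], [0.0036, 0.0004, 0.0102, 0, 0, 0, 0.1]]

```text
time_s: 11.65
tool_pos: [527.8, -42.4, 119.2]
ee_rot: [[0.935, -0.091, -0.342], [-0.086, -0.996, 0.031], [-0.344, 0.0, -0.939]]
contact_force: [0.4, -0.0, -0.8]
opening: 26.6
grasp_force: 39.4
```

apply_moves:
  targets:
    - [[0.0003, 0, 0.0009, 0, 0, 0, 0.1], [0.0003, 0, 0.0009, 0, 0, 0, 0.1], [0, 0, 0, 0, 0, 0, 0.1], [0, 0, 0, 0, 0, 0, 0.1], [0, 0, 0, 0, 0, 0, 0.1]]

```text
time_s: 12.07
tool_pos: [528.0, -42.3, 118.8]
ee_rot: [[0.935, -0.091, -0.341], [-0.086, -0.996, 0.031], [-0.343, 0.0, -0.939]]
contact_force: [0.4, -0.8, -0.8]
opening: 26.9
grasp_force: 39.7
```

apply_moves:
  targets:
    - [[0, 0, 0, 0, 0, 0, 0.4], [0, 0, 0, 0, 0, 0, 0.6], [0, 0, 0, 0, 0, 0, 0.6], [0, 0, -0.005, 0, 0, 0, 0.6], [0, 0, -0.012, 0, 0, 0, 0.6]]

```text
time_s: 12.48
tool_pos: [532.5, -42.8, 134.0]
ee_rot: [[0.934, -0.092, -0.345], [-0.086, -0.996, 0.031], [-0.346, 0.0, -0.938]]
contact_force: [0.5, -0.4, 0.2]
opening: 51.7
grasp_force: 0.0
```

apply_moves:
  targets:
    - [[0, 0, -0.015, 0, 0, 0, 0.6], [0, 0, -0.015, 0, 0, 0, 0.6], [0, 0, -0.015, 0, 0, 0, 0.6], [0, 0, -0.015, 0, 0, 0, 0.6], [0, 0, -0.01, 0, 0, 0, 0.6]]

```text
time_s: 12.9
tool_pos: [559.0, -45.2, 202.6]
ee_rot: [[0.936, -0.092, -0.339], [-0.086, -0.996, 0.031], [-0.341, 0.0, -0.94]]
contact_force: [0.5, 0.1, -0.3]
opening: 51.9
grasp_force: 0.0
```

Run:
```python
from plan import *
o=st()
R=RT(-20);row(np.array([562,214,140])-80*R[:,2],R,10)
c=snap('side')
for r in pinpoint('tube_read','side')[:2]: print(r['confidence'],np.round(r['position']))
```

```text
12.9 [559.  -45.2 202.6] z [-0.339  0.031 -0.94 ] y [-0.092 -0.996  0.   ] F [ 0.5  0.1 -0.3] op 51.9 g 0.0
n 10 row [0.0002, -0.0258, -0.0014] [-0.0, -0.01, -0.0]
0.62 [533. -43.   7.]
```

apply_moves:
  targets:
    - [[0.0002, -0.0258, -0.0014, 0, 0, 0, 0.6], [0.0002, -0.0258, -0.0014, 0, 0, 0, 0.6], [0.0002, -0.0258, -0.0014, 0, 0, 0, 0.6], [0.0002, -0.0258, -0.0014, 0, 0, 0, 0.6], [0.0002, -0.0258, -0.0014, 0, 0, 0, 0.6]]

```text
time_s: 13.42
tool_pos: [572.1, 84.2, 205.8]
ee_rot: [[0.935, -0.092, -0.344], [-0.086, -0.996, 0.031], [-0.345, 0.001, -0.939]]
contact_force: [-0.6, 0.6, 0.2]
opening: 51.1
grasp_force: 0.0
```

apply_moves:
  targets:
    - [[0.0002, -0.0258, -0.0014, 0, 0, 0, 0.6], [0.0002, -0.0258, -0.0014, 0, 0, 0, 0.6], [0.0002, -0.0258, -0.0014, 0, 0, 0, 0.6], [0.0002, -0.0258, -0.0014, 0, 0, 0, 0.6], [0.0002, -0.0258, -0.0014, 0, 0, 0, 0.6]]

```text
time_s: 13.83
tool_pos: [587.2, 212.3, 211.9]
ee_rot: [[0.935, -0.092, -0.344], [-0.086, -0.996, 0.031], [-0.345, 0.001, -0.939]]
contact_force: [0.2, -0.2, -0.1]
opening: 51.2
grasp_force: 0.0
```

Run:
```python
from plan import *
from m import cl
o=st();print(np.round(o['joint_pos'],3))
R=RT(-20)
c=snap('wrist','w3.png');b=snap('side')
for n,c in(('wrist',c),('side',b)):
  for m in cl(c,(3,140,90),(17,255,255),40):
    P,u,v=toworld(c,m)
    if len(P)<40:continue
    hi=P[P[:,2]>np.percentile(P[:,2],97)-5]
    print(n,len(P),u.mean().round(),v.mean().round(),P.min(0).round(),P.max(0).round(),'topc',((np.percentile(hi,2,axis=0)+np.percentile(hi,98,axis=0))/2).round(1))
row(np.array([562,214,140]),R,10)
```

```text
13.83 [587.2 212.3 211.9] z [-0.344  0.031 -0.939] y [-0.092 -0.996  0.001] F [ 0.2 -0.2 -0.1] op 51.2 g 0.0
[-0.361  0.632  0.043  1.462 -0.167  1.376 -1.926]
wrist 895 278.0 253.0 [352. 203.  -1.] [575. 268. 158.] topc [562.4 217.1 156.4]
wrist 880 191.0 269.0 [319. 250.  -0.] [601. 394. 221.] topc [554.6 275.6 174.3]
wrist 40 518.0 278.0 [ 305. -105.   -1.] [327. -82.   2.] topc [316.3 -93.5   0.7]
side 117 309.0 191.0 [515. -51. 100.] [540. -27. 132.] topc [527.7 -39.5 129.4]
side 86 186.0 237.0 [793.  79.   6.] [823. 104.  15.] topc [807.9  91.6  12.1]
side 96 175.0 249.0 [800. 124.   9.] [830. 151.  15.] topc [813.9 137.7  12.2]
side 199 260.0 256.0 [550.  63.  -1.] [636. 229. 157.] topc [563.4 214.8 154.2]
side 124 162.0 264.0 [804. 175.   7.] [835. 204.  16.] topc [819.6 189.2  12. ]
side 168 291.0 277.0 [490. 205.  87.] [515. 230. 119.] topc [502.6 217.4 115.8]
side 199 280.0 300.0 [490. 277. 106.] [517. 302. 139.] topc [503.6 289.  135.5]
n 10 row [0.0002, 0.0005, 0.0076] [-0.01, 0.02, 0.04]
```

View pics/w3.png

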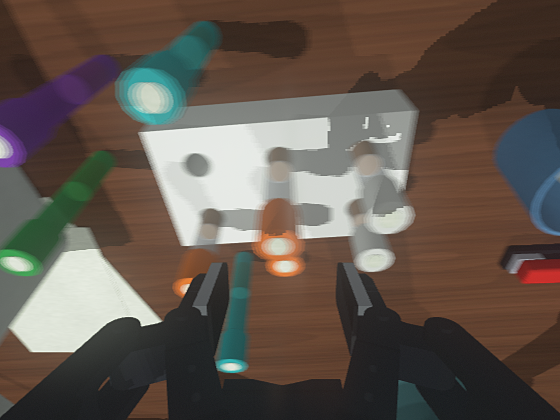

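The wrist view shows the tall orange tube at (278,235) ahead of the fingers, with the short one behind it at (285,265). I'll descend and grip the tall one.

apply_moves:
  targets:
    - [[0.0002, 0.0003, 0.0076, 0, 0, 0, 0.6], [0.0002, 0.0003, 0.0076, 0, 0, 0, 0.6], [0.0002, 0.0003, 0.0076, 0, 0, 0, 0.6], [0.0002, 0.0003, 0.0076, 0, 0, 0, 0.6], [0.0002, 0.0003, 0.0076, 0, 0, 0, 0.6]]

```text
time_s: 14.35
tool_pos: [575.1, 209.6, 175.4]
ee_rot: [[0.935, -0.093, -0.343], [-0.088, -0.996, 0.031], [-0.344, 0.001, -0.939]]
contact_force: [0.7, -0.6, 0.2]
opening: 51.3
grasp_force: 0.0
```

apply_moves:
  targets:
    - [[0.0002, 0.0003, 0.0076, 0, 0, 0, 0.6], [0.0002, 0.0003, 0.0076, 0, 0, 0, 0.6], [0.0002, 0.0003, 0.0076, 0, 0, 0, 0.6], [0.0002, 0.0003, 0.0076, 0, 0, 0, 0.6], [0.0002, 0.0003, 0.0076, 0, 0, 0, 0.6]]

```text
time_s: 14.77
tool_pos: [563.1, 210.5, 139.8]
ee_rot: [[0.935, -0.091, -0.342], [-0.086, -0.996, 0.031], [-0.344, 0.0, -0.939]]
contact_force: [0.2, -0.3, 0.4]
opening: 51.4
grasp_force: 0.0
```

apply_moves:
  targets:
    - [[0, 0, 0, 0, 0, 0, 0.4], [0, 0, 0, 0, 0, 0, 0.2], [0, 0, 0, 0, 0, 0, 0.1], [0, 0, 0, 0, 0, 0, 0.1], [0, 0, 0, 0, 0, 0, 0.1]]
  force: 50

```text
time_s: 15.18
tool_pos: [563.6, 211.1, 140.8]
ee_rot: [[0.935, -0.091, -0.341], [-0.085, -0.996, 0.032], [-0.343, -0.001, -0.939]]
contact_force: [-0.8, 1.7, -1.1]
opening: 27.1
grasp_force: 49.2
```

Run:
```python
from plan import *
o=st();print(np.round(o['joint_pos'],3))
p=o['tool_pos'];E=np.array(o['ee_rot']);row(p+[0,0,160],E,10)
```

```text
15.18 [563.6 211.1 140.8] z [-0.341  0.032 -0.939] y [-0.091 -0.996 -0.001] F [-0.8  1.7 -1.1] op 27.1 g 49.2
[-0.364  0.672  0.032  1.573 -0.174  1.223 -1.912]
n 10 row [-0.0055, -0.0, -0.015] [0.0, 0.0, 0.0]
```

apply_moves:
  targets:
    - [[-0.0055, 0, -0.015, 0, 0, 0, 0.1], [-0.0055, 0, -0.015, 0, 0, 0, 0.1], [-0.0055, 0, -0.015, 0, 0, 0, 0.1], [-0.0055, 0, -0.015, 0, 0, 0, 0.1], [-0.0055, 0, -0.015, 0, 0, 0, 0.1]]

```text
time_s: 15.6
tool_pos: [563.5, 210.0, 221.4]
ee_rot: [[0.935, -0.092, -0.342], [-0.086, -0.996, 0.031], [-0.343, 0.001, -0.939]]
contact_force: [0.1, -0.7, -1.2]
opening: 26.4
grasp_force: 49.3
```

apply_moves:
  targets:
    - [[-0.0055, 0, -0.015, 0, 0, 0, 0.1], [-0.0055, 0, -0.015, 0, 0, 0, 0.1], [-0.0055, 0, -0.015, 0, 0, 0, 0.1], [-0.0055, 0, -0.015, 0, 0, 0, 0.1], [-0.0055, 0, -0.015, 0, 0, 0, 0.1]]

```text
time_s: 16.02
tool_pos: [563.4, 210.0, 301.3]
ee_rot: [[0.935, -0.092, -0.342], [-0.087, -0.996, 0.031], [-0.343, 0.001, -0.939]]
contact_force: [0.3, 0.6, -0.8]
opening: 26.5
grasp_force: 49.3
```

apply_moves:
  targets:
    - [[0, 0, 0, 0, 0, 0, 0.1], [0, 0, 0, 0, 0, 0, 0.1], [0, 0, 0, 0, 0, 0, 0.1], [0, 0, 0, 0, 0, 0, 0.1], [0, 0, 0, 0, 0, 0, 0.1]]

```text
time_s: 16.43
tool_pos: [562.8, 210.3, 299.0]
ee_rot: [[0.935, -0.092, -0.344], [-0.086, -0.996, 0.03], [-0.345, 0.001, -0.938]]
contact_force: [-0.5, 0.0, -0.3]
opening: 26.7
grasp_force: 49.2
```

Run:
```python
from plan import *
from m import cl
o=st();print(np.round(o['joint_pos'],3));p=o['tool_pos'];E=np.array(o['ee_rot'])
c=snap('side','s4.png')
P,u,v=toworld(c)
q=P[(abs(P[:,0]-p[0])<40)&(abs(P[:,1]-p[1])<40)&(P[:,2]>150)&(P[:,2]<p[2]-20)]
for a in range(150,290,15):
    s=q[(q[:,2]>=a)&(q[:,2]<a+15)]
    if len(s):print(a,len(s),np.median(s,0).round(1))
for m in cl(c,(3,140,90),(17,255,255),40):
    P,u,v=toworld(c,m)
    if len(P): print(len(P),np.median(P,0).round(1),P.min(0).round(),P.max(0).round())
# high waypoint over cradle: grasp dist 131 from foot; pose tilt 15 outward, trough z foot 60, x offset 25
R=RT(15);row(T+(131+75)*d+30*tx,R,20)
row([545,-60,300],RT(-5),10)
```

```text
16.43 [562.8 210.3 299. ] z [-0.344  0.03  -0.938] y [-0.092 -0.996  0.001] F [-0.5  0.  -0.3] op 26.7 g 49.2
[-0.372  0.516  0.044  1.45  -0.163  1.502 -1.955]
165 37 [558.5 221.4 175.5]
180 71 [559.4 221.  187.2]
195 74 [559.3 220.5 202.3]
210 75 [558.7 220.7 218. ]
225 79 [559.2 220.8 232.8]
240 83 [558.9 220.4 247.9]
255 86 [559.1 220.  262.7]
270 36 [555.9 218.7 273.4]
126 [552.9 217.5 308.8] [549. 197. 284.] [571. 226. 329.]
120 [526.3 -31.8 118.1] [515. -52. 101.] [540. -26. 133.]
85 [807.8  92.2  11.6] [792.  80.   9.] [822. 105.  15.]
94 [814.4 138.2  11.8] [798. 125.   8.] [828. 151.  14.]
124 [820.1 190.9  11.8] [804. 175.   5.] [835. 203.  14.]
168 [500.4 225.7 108.1] [490. 206.  88.] [515. 230. 120.]
194 [500.9 297.8 128.1] [491. 277. 104.] [517. 302. 139.]
n 20 row [-0.0018, 0.022, 0.0036] [0.0, 1.76, -0.0]
n 10 row [0.0006, 0.0271, -0.0002] [0.0, 1.52, -0.01]
```

View pics/s4.png

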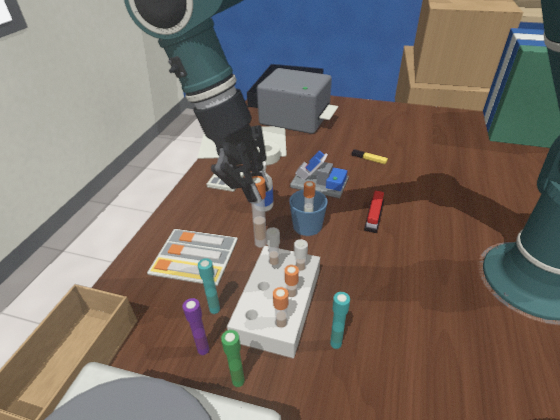

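The side view shows the tube hanging vertically at (260,215), and the read tube standing in the pot at (308,190). I'll transfer it high over the pot.

apply_moves:
  targets:
    - [[0.0006, 0.0271, -0.0002, 0, 1.52, 0, 0.1], [0.0006, 0.0271, -0.0002, 0, 1.52, 0, 0.1], [0.0006, 0.0271, -0.0002, 0, 1.52, 0, 0.1], [0.0006, 0.0271, -0.0002, 0, 1.52, 0, 0.1], [0.0006, 0.0271, -0.0002, 0, 1.52, 0, 0.1]]

```text
time_s: 16.9
tool_pos: [553.6, 74.0, 299.9]
ee_rot: [[0.972, -0.091, -0.215], [-0.089, -0.996, 0.019], [-0.216, 0.001, -0.976]]
contact_force: [0.3, -0.1, -0.4]
opening: 27.1
grasp_force: 49.3
```

apply_moves:
  targets:
    - [[0.0006, 0.0271, -0.0002, 0, 1.52, 0, 0.1], [0.0006, 0.0271, -0.0002, 0, 1.52, 0, 0.1], [0.0006, 0.0271, -0.0002, 0, 1.52, 0, 0.1], [0.0006, 0.0271, -0.0002, 0, 1.52, 0, 0.1], [0.0006, 0.0271, -0.0002, 0, 1.52, 0, 0.1]]

```text
time_s: 17.32
tool_pos: [544.3, -61.2, 300.6]
ee_rot: [[0.992, -0.091, -0.084], [-0.091, -0.996, 0.007], [-0.085, 0.0, -0.996]]
contact_force: [1.0, -0.4, -0.3]
opening: 27.1
grasp_force: 49.2
```

Run:
```python
from plan import *
o=st();print(np.round(o['joint_pos'],3))
R=RT(15);row(T+(131+75)*d+30*tx,R,10)
```

```text
17.32 [544.3 -61.2 300.6] z [-0.084  0.007 -0.996] y [-0.091 -0.996  0.   ] F [ 1.  -0.4 -0.3] op 27.1 g 49.2
[-0.08   0.286  0.163  1.75  -0.05   1.195 -1.564]
n 10 row [-0.0051, 0.0167, 0.0067] [0.0, 1.99, -0.0]
```

apply_moves:
  targets:
    - [[-0.0051, 0.0167, 0.0067, 0, 1.99, 0, 0.1], [-0.0051, 0.0167, 0.0067, 0, 1.99, 0, 0.1], [-0.0051, 0.0167, 0.0067, 0, 1.99, 0, 0.1], [-0.0051, 0.0167, 0.0067, 0, 1.99, 0, 0.1], [-0.0051, 0.0167, 0.0067, 0, 1.99, 0, 0.1]]

```text
time_s: 17.73
tool_pos: [510.5, -141.4, 267.3]
ee_rot: [[0.992, -0.091, 0.089], [-0.091, -0.996, -0.008], [0.089, 0.0, -0.996]]
contact_force: [-0.7, 0.3, -1.0]
opening: 27.0
grasp_force: 49.3
```

apply_moves:
  targets:
    - [[-0.0051, 0.0167, 0.0067, 0, 1.99, 0, 0.1], [-0.0051, 0.0167, 0.0067, 0, 1.99, 0, 0.1], [-0.0051, 0.0167, 0.0067, 0, 1.99, 0, 0.1], [-0.0051, 0.0167, 0.0067, 0, 1.99, 0, 0.1], [-0.0051, 0.0167, 0.0067, 0, 1.99, 0, 0.1]]

```text
time_s: 18.15
tool_pos: [483.1, -222.6, 230.3]
ee_rot: [[0.962, -0.091, 0.259], [-0.088, -0.996, -0.024], [0.26, 0.0, -0.966]]
contact_force: [0.6, 0.2, -0.9]
opening: 27.1
grasp_force: 49.3
```

apply_moves:
  targets:
    - [[0, 0, 0, 0, 0, 0, 0.1], [0, 0, 0, 0, 0, 0, 0.1], [0, 0, 0, 0, 0, 0, 0.1], [0, 0, 0, 0, 0, 0, 0.1], [0, 0, 0, 0, 0, 0, 0.1]]

```text
time_s: 18.57
tool_pos: [484.6, -221.2, 231.1]
ee_rot: [[0.962, -0.09, 0.258], [-0.087, -0.996, -0.023], [0.259, 0.0, -0.966]]
contact_force: [-0.0, 0.2, -1.2]
opening: 26.8
grasp_force: 49.3
```

Run:
```python
from plan import *
from scipy.optimize import least_squares
o=st();print(np.round(o['joint_pos'],3));M=np.c_[tx,cy,d]
print('tcp trough',((o['tool_pos']-T)@M).round(1),'rot err',Ro.from_matrix(RT(15).T@np.array(o['ee_rot'])).as_rotvec(degrees=True).round(2))
tl=(o['tool_pos']-T)@M
im=[]
for n in('top','side','wrist'):
    c=snap(n);P,u,v=toworld(c);L=(P-T)@M
    # held tube body, below fingers
    k=(abs(L[:,0]-30)<20)&(abs(L[:,1])<20)&(L[:,2]>70)&(L[:,2]<170)
    q=L[k];print(n,len(q))
    if len(q)>30:
        b=q[(q[:,2]<165)]
        # fit cylinder: r=11, axis (a+b z, c+d z)
        f=lambda s:np.hypot(b[:,0]-s[0]-s[1]*(b[:,2]-120),b[:,1]-s[2]-s[3]*(b[:,2]-120))-11
        s=least_squares(f,[30,0,0,0],loss='soft_l1').x
        print('axis at z=120: x',s[0].round(1),'slope',s[1].round(3),'y',s[2].round(1),'slope',s[3].round(3),'zmin',np.percentile(b[:,2],[1,3]).round(1))
    # trough cheeks & stop
    blue=(c['pixels'][v,u,2].astype(int)>c['pixels'][v,u,0].astype(int)+60)&(L[:,2]>5)&(L[:,2]<70)&(abs(L[:,1])<35)&(abs(L[:,0])<22)
    if blue.sum()>20: print(n,'cheeks y',np.percentile(L[blue,1],[2,98]).round(1),'x',np.percentile(L[blue,0],[2,98]).round(1),'z',np.percentile(L[blue,2],[2,98]).round(1))
    if n=='side': im=c['pixels'][100:260,250:410]
    if n=='wrist': w=c['pixels'][60:380,120:440]
cv2.imwrite('pics/m5.png',np.hstack([cv2.resize(im,(384,384)),cv2.resize(w,(384,384))])[:,:,::-1])
```

```text
18.57 [ 484.6 -221.2  231.1] z [ 0.258 -0.023 -0.966] y [-0.09  -0.996  0.   ] F [-0.   0.2 -1.2] op 26.8 g 49.3
[ 0.208  0.178  0.227  2.089 -0.211  0.64  -1.081]
tcp trough [ 31.1   2.3 205.4] rot err [ 0.01  0.03 -0.06]
top 157
axis at z=120: x 30.2 slope 0.004 y 5.1 slope -0.017 zmin [80.2 81.5]
top cheeks y [ 7.8 20.9] x [-9.8  9.5] z [22.8 64.2]
side 245
axis at z=120: x 30.4 slope 0.0 y 3.6 slope -0.007 zmin [79.  80.5]
side cheeks y [-17.7  21.6] x [-10.1   8. ] z [14.  61.1]
wrist 2793
axis at z=120: x 30.9 slope 0.005 y 5.2 slope -0.017 zmin [81.2 83.7]
wrist cheeks y [-19.5  19.9] x [-9.5  9.6] z [14.  63.4]
```

View pics/m5.png

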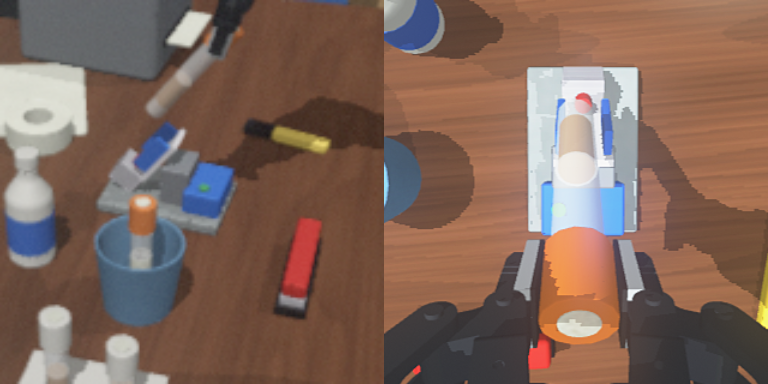

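The wrist crop (right) shows the tube axis about 5 mm to the +y side of the trough and 30 mm off the open side. I'll correct y and slide down beside the trough before laying it in.

apply_moves:
  targets:
    - [[0.002, 0.0005, 0.0056, 0, 0, 0, 0.1], [0.002, 0.0005, 0.0056, 0, 0, 0, 0.1], [0.002, 0.0005, 0.0056, 0, 0, 0, 0.1], [0.002, 0.0005, 0.0056, 0, 0, 0, 0.1], [0.002, 0.0005, 0.0056, 0, 0, 0, 0.1]]

```text
time_s: 19.13
tool_pos: [500.6, -226.1, 205.5]
ee_rot: [[0.962, -0.091, 0.257], [-0.088, -0.996, -0.024], [0.258, 0.0, -0.966]]
contact_force: [0.1, -0.3, -1.2]
opening: 26.7
grasp_force: 49.3
```

apply_moves:
  targets:
    - [[0.002, 0.0005, 0.0056, 0, 0, 0, 0.1], [0.002, 0.0005, 0.0056, 0, 0, 0, 0.1], [0.002, 0.0005, 0.0056, 0, 0, 0, 0.1], [0.002, 0.0005, 0.0056, 0, 0, 0, 0.1], [0.002, 0.0005, 0.0056, 0, 0, 0, 0.1]]

```text
time_s: 19.55
tool_pos: [517.3, -230.2, 181.3]
ee_rot: [[0.962, -0.092, 0.258], [-0.088, -0.996, -0.024], [0.259, 0.0, -0.966]]
contact_force: [0.8, -0.5, -0.5]
opening: 26.9
grasp_force: 49.3
```

apply_moves:
  targets:
    - [[0, 0, 0, 0, 0, 0, 0.1], [0, 0, 0, 0, 0, 0, 0.1], [0, 0, 0, 0, 0, 0, 0.1], [0, 0, 0, 0, 0, 0, 0.1], [0, 0, 0, 0, 0, 0, 0.1]]

```text
time_s: 19.97
tool_pos: [517.0, -230.2, 182.3]
ee_rot: [[0.962, -0.092, 0.258], [-0.088, -0.996, -0.024], [0.259, 0.0, -0.966]]
contact_force: [0.0, -0.3, -0.9]
opening: 26.8
grasp_force: 49.3
```

```bash
cat > fit.py <<'E'
from plan import *
from scipy.optimize import least_squares
def fit(x0,zlo,zhi,cams=('top','side','wrist')):
    M=np.c_[tx,cy,d];o=st();print('joints',np.round(o['joint_pos'],2),'tcp trough',((o['tool_pos']-T)@M).round(1),'F trough',(np.array(o['contact_force'])@M).round(1))
    for n in cams:
        c=snap(n);P,u,v=toworld(c);L=(P-T)@M;px=c['pixels'][v,u].astype(int)
        nb=~(px[:,2]>px[:,0]+30)
        b=L[nb&(abs(L[:,0]-x0)<18)&(abs(L[:,1])<14)&(L[:,2]>zlo)&(L[:,2]<zhi)&(L[:,0]>x0-8)]
        if len(b)<30: print(n,len(b));continue
        f=lambda s:np.hypot(b[:,0]-s[0]-s[1]*(b[:,2]-50),b[:,1]-s[2]-s[3]*(b[:,2]-50))-11
        s=least_squares(f,[x0,0,0,0],loss='soft_l1').x
        print(n,len(b),'axis@50 x %.1f sl %.3f y %.1f sl %.3f'%tuple(s),'zmin',np.percentile(b[:,2],[0,1,3]).round(1))
    return c
E
python3 -c "
from fit import *
fit(30,8,100)"
```

```text
19.97 [ 517.  -230.2  182.3] z [ 0.258 -0.024 -0.966] y [-0.092 -0.996  0.   ] F [ 0.  -0.3 -0.9] op 26.8 g 49.3
joints [ 0.23  0.31  0.2   2.06 -0.28  0.55 -1.03] tcp trough [ 30.2  -3.8 146.4] F trough [-0.5 -0.3 -0.8]
top 117 axis@50 x 29.3 sl 0.004 y -0.9 sl -0.007 zmin [18.4 18.9 22. ]
side 171 axis@50 x 29.7 sl 0.007 y -2.6 sl 0.001 zmin [17.8 18.4 19.5]
wrist 2255 axis@50 x 30.1 sl 0.005 y -0.5 sl -0.016 zmin [19.9 21.7 24.2]
```

apply_moves:
  targets:
    - [[-0.0028, 0, 0.001, 0, 0, 0, 0.1], [-0.0028, 0, 0.001, 0, 0, 0, 0.1], [-0.0028, 0, 0.001, 0, 0, 0, 0.1], [-0.0028, 0, 0.001, 0, 0, 0, 0.1], [-0.0028, 0, 0.001, 0, 0, 0, 0.1]]

```text
time_s: 20.53
tool_pos: [504.3, -229.0, 173.1]
ee_rot: [[0.962, -0.092, 0.258], [-0.088, -0.996, -0.024], [0.259, 0.0, -0.966]]
contact_force: [-0.9, 0.0, -0.9]
opening: 26.6
grasp_force: 49.3
```

apply_moves:
  targets:
    - [[-0.0028, 0, 0.001, 0, 0, 0, 0.1], [-0.0028, 0, 0.001, 0, 0, 0, 0.1], [-0.0028, 0, 0.001, 0, 0, 0, 0.1], [-0.0025, 0, 0.001, 0, 0, 0, 0.1], [-0.0025, 0, 0.001, 0, 0, 0, 0.1]]

```text
time_s: 20.95
tool_pos: [493.0, -227.9, 165.0]
ee_rot: [[0.962, -0.092, 0.258], [-0.088, -0.996, -0.024], [0.259, 0.0, -0.966]]
contact_force: [0.2, -0.8, -1.2]
opening: 26.9
grasp_force: 49.3
```

apply_moves:
  targets:
    - [[0, 0, 0, 0, 0, 0, 0.1], [0, 0, 0, 0, 0, 0, 0.1], [0, 0, 0, 0, 0, 0, 0.1], [0, 0, 0, 0, 0, 0, 0.1], [0, 0, 0, 0, 0, 0, 0.1]]

```text
time_s: 21.37
tool_pos: [493.3, -227.9, 165.2]
ee_rot: [[0.962, -0.091, 0.258], [-0.088, -0.996, -0.024], [0.259, 0.0, -0.966]]
contact_force: [0.7, 1.3, -0.8]
opening: 26.7
grasp_force: 49.3
```

```bash
python3 -c "
from fit import *
fit(1,14,100)"
```

```text
21.37 [ 493.3 -227.9  165.2] z [ 0.258 -0.024 -0.966] y [-0.091 -0.996  0.   ] F [ 0.7  1.3 -0.8] op 26.7 g 49.3
joints [ 0.26  0.3   0.19  2.12 -0.3   0.5  -0.99] tcp trough [  1.   -3.7 146.1] F trough [-0.   1.4 -1. ]
top 122 axis@50 x -0.0 sl 0.002 y -0.8 sl -0.012 zmin [18.7 21.5 23.8]
side 112 axis@50 x 0.6 sl 0.004 y -3.1 sl 0.008 zmin [17.8 22.1 25.4]
wrist 2300 axis@50 x 0.8 sl 0.006 y -0.5 sl -0.014 zmin [15.2 20.6 23.4]
```

apply_moves:
  targets:
    - [[0.001, 0, 0.0028, 0, 0, 0, 0.1], [0.001, 0, 0.0028, 0, 0, 0, 0.1], [0.001, 0, 0.0028, 0, 0, 0, 0.1], [0.001, 0, 0.0028, 0, 0, 0, 0.1], [0, 0, 0, 0, 0, 0, 0.1]]

```text
time_s: 21.93
tool_pos: [500.1, -228.6, 155.0]
ee_rot: [[0.962, -0.091, 0.257], [-0.088, -0.996, -0.024], [0.259, 0.0, -0.966]]
contact_force: [-2.2, 0.7, 2.9]
opening: 26.4
grasp_force: 49.7
```

apply_moves:
  targets:
    - [[0.0003, 0, 0.0009, 0, 0, 0, 0.1], [0.0003, 0, 0.0009, 0, 0, 0, 0.1], [0.0003, 0, 0.0009, 0, 0, 0, 0.1], [0, 0, 0, 0, 0, 0, 0.1], [0, 0, 0, 0, 0, 0, 0.1]]

```text
time_s: 22.35
tool_pos: [501.5, -228.7, 153.0]
ee_rot: [[0.962, -0.092, 0.258], [-0.088, -0.996, -0.024], [0.259, 0.0, -0.966]]
contact_force: [-2.8, 1.5, 3.4]
opening: 26.8
grasp_force: 49.7
```

```bash
python3 -c "
from fit import *
fit(1,14,100,('wrist',))"
```

```text
22.35 [ 501.5 -228.7  153. ] z [ 0.258 -0.024 -0.966] y [-0.092 -0.996  0.   ] F [-2.8  1.5  3.4] op 26.8 g 49.7
joints [ 0.26  0.33  0.18  2.11 -0.31  0.48 -0.98] tcp trough [  0.7  -3.7 131.4] F trough [-0.4  1.2  4.4]
wrist 2874 axis@50 x 0.8 sl 0.003 y -0.8 sl -0.016 zmin [14.  15.4 18.3]
```

Spring force is building, so the plunger is partly in. I'll continue in 1 mm steps until the force jumps at the stop.

apply_moves:
  targets:
    - [[0.0003, 0, 0.0009, 0, 0, 0, 0.1], [0.0003, 0, 0.0009, 0, 0, 0, 0.1], [0.0003, 0, 0.0009, 0, 0, 0, 0.1], [0, 0, 0, 0, 0, 0, 0.1], [0, 0, 0, 0, 0, 0, 0.1]]

```text
time_s: 22.82
tool_pos: [502.2, -229.0, 151.6]
ee_rot: [[0.962, -0.092, 0.257], [-0.089, -0.996, -0.023], [0.258, -0.001, -0.966]]
contact_force: [-11.4, 2.7, 16.8]
opening: 26.6
grasp_force: 51.7
```

apply_moves:
  targets:
    - [[0.0003, 0, 0.0009, 0, 0, 0, 0.1], [0, 0, 0, 0, 0, 0, 0.1], [0, 0, 0, 0, 0, 0, 0.1], [0, 0, 0, 0, 0, 0, 0.1], [0, 0, 0, 0, 0, 0, 0.1]]

```text
time_s: 23.23
tool_pos: [502.1, -229.1, 151.4]
ee_rot: [[0.962, -0.092, 0.257], [-0.089, -0.996, -0.023], [0.258, -0.001, -0.966]]
contact_force: [-17.8, 3.0, 26.5]
opening: 27.1
grasp_force: 52.9
```

```bash
python3 -c "
from fit import *
fit(1,14,100,())"
```

```text
23.23 [ 502.1 -229.1  151.4] z [ 0.257 -0.023 -0.966] y [-0.092 -0.996 -0.001] F [-17.8   3.   26.5] op 27.1 g 52.9
joints [ 0.26  0.34  0.18  2.11 -0.32  0.47 -0.98] tcp trough [  0.3  -4.1 129.7] F trough [ 0.4  1.4 32. ]Traceback (most recent call last):
  File "<string>", line 3, in <module>
    fit(1,14,100,())
    ~~~^^^^^^^^^^^^^
  File "fit.py", line 13, in fit
    return c
           ^
UnboundLocalError: cannot access local variable 'c' where it is not associated with a value
```

apply_moves:
  targets:
    - [[-0.0002, 0, -0.0005, 0, 0, 0, 0.1], [0, 0, 0, 0, 0, 0, 0.1], [0, 0, 0, 0, 0, 0, 0.1], [0, 0, 0, 0, 0, 0, 0.1], [0, 0, 0, 0, 0, 0, 0.1]]

```text
time_s: 23.65
tool_pos: [502.2, -229.1, 151.5]
ee_rot: [[0.962, -0.092, 0.257], [-0.089, -0.996, -0.023], [0.258, -0.001, -0.966]]
contact_force: [-13.4, 2.9, 20.4]
opening: 27.0
grasp_force: 51.9
```

Run:
```python
from fit import *
c=fit(1,-5,100,('side','wrist'));b=capture('side')
def crop(c):
    (u,v)=proj(c,T+20*d)[0].astype(int);r=35 if c is b else 60
    return cv2.resize(c['pixels'][v-r:v+r,u-r:u+r],(390,390),interpolation=cv2.INTER_CUBIC)
cv2.imwrite('pics/p6.png',np.hstack([crop(b),crop(c)])[:,:,::-1])
for n,cc in(('side',b),('wrist',c)):
    P,u,v=toworld(cc);L=(P-T)@np.c_[tx,cy,d];px=cc['pixels'][v,u].astype(int)
    k=(px[:,0]>110)&(px[:,1]<80)&(px[:,2]<90)&(abs(L[:,1])<14)&(abs(L[:,0])<20)&(abs(L[:,2])<25)
    print(n,'red px',k.sum(),L[k].mean(0).round(1) if k.any() else '')
```

```text
23.65 [ 502.2 -229.1  151.5] z [ 0.257 -0.023 -0.966] y [-0.092 -0.996 -0.001] F [-13.4   2.9  20.4] op 27.0 g 51.9
joints [ 0.26  0.34  0.18  2.11 -0.31  0.47 -0.98] tcp trough [  0.4  -4.  129.7] F trough [ 0.5  1.7 24.6]
side 150 axis@50 x 0.6 sl -0.024 y -2.1 sl -0.030 zmin [-3.7 -3.3 -2.5]
wrist 3904 axis@50 x 1.1 sl -0.016 y -0.9 sl -0.018 zmin [-5.  -3.3 -0.7]
side red px 0 
wrist red px 0
```

View pics/p6.png

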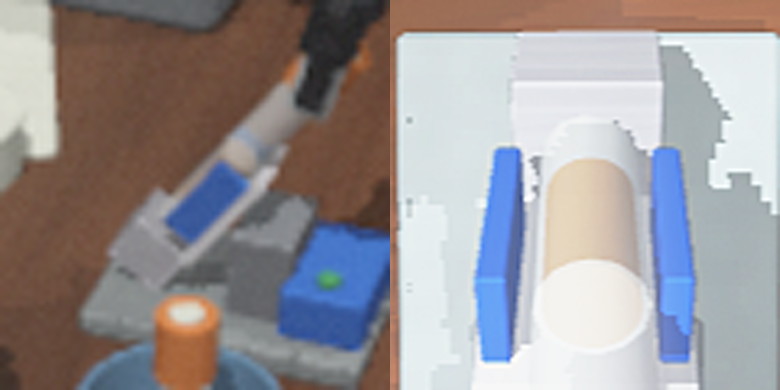

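Both crops show the foot seated on the stop (right crop, about 590,120), with no red visible. I'll hold still for over 1.5 s, then ease off.

apply_moves:
  targets:
    - [[0, 0, 0, 0, 0, 0, 0.1], [0, 0, 0, 0, 0, 0, 0.1], [0, 0, 0, 0, 0, 0, 0.1], [0, 0, 0, 0, 0, 0, 0.1], [0, 0, 0, 0, 0, 0, 0.1]]

```text
time_s: 24.22
tool_pos: [502.1, -229.1, 151.4]
ee_rot: [[0.962, -0.092, 0.257], [-0.089, -0.996, -0.023], [0.258, -0.001, -0.966]]
contact_force: [-14.4, 2.6, 21.9]
opening: 26.8
grasp_force: 51.9
```

apply_moves:
  targets:
    - [[0, 0, 0, 0, 0, 0, 0.1], [0, 0, 0, 0, 0, 0, 0.1], [0, 0, 0, 0, 0, 0, 0.1], [0, 0, 0, 0, 0, 0, 0.1], [0, 0, 0, 0, 0, 0, 0.1]]

```text
time_s: 24.63
tool_pos: [502.1, -229.1, 151.5]
ee_rot: [[0.962, -0.092, 0.257], [-0.089, -0.996, -0.023], [0.258, -0.001, -0.966]]
contact_force: [-14.5, 2.4, 21.1]
opening: 26.9
grasp_force: 51.9
```

apply_moves:
  targets:
    - [[0, 0, 0, 0, 0, 0, 0.1], [0, 0, 0, 0, 0, 0, 0.1], [0, 0, 0, 0, 0, 0, 0.1], [0, 0, 0, 0, 0, 0, 0.1], [0, 0, 0, 0, 0, 0, 0.1]]

```text
time_s: 25.05
tool_pos: [502.1, -229.1, 151.5]
ee_rot: [[0.962, -0.092, 0.257], [-0.089, -0.996, -0.023], [0.258, -0.001, -0.966]]
contact_force: [-13.7, 1.7, 19.9]
opening: 26.7
grasp_force: 51.9
```

apply_moves:
  targets:
    - [[0, 0, 0, 0, 0, 0, 0.1], [0, 0, 0, 0, 0, 0, 0.1], [0, 0, 0, 0, 0, 0, 0.1], [0, 0, 0, 0, 0, 0, 0.1], [0, 0, 0, 0, 0, 0, 0.1]]

```text
time_s: 25.47
tool_pos: [502.1, -229.1, 151.5]
ee_rot: [[0.962, -0.092, 0.257], [-0.089, -0.996, -0.023], [0.258, -0.001, -0.966]]
contact_force: [-13.5, 3.0, 20.8]
opening: 26.6
grasp_force: 51.9
```

apply_moves:
  targets:
    - [[-0.0005, 0, -0.0014, 0, 0, 0, 0.1], [-0.0005, 0, -0.0014, 0, 0, 0, 0.1], [-0.0005, 0, -0.0014, 0, 0, 0, 0.1], [-0.0005, 0, -0.0014, 0, 0, 0, 0.1], [-0.0005, 0, -0.0014, 0, 0, 0, 0.1]]

```text
time_s: 25.88
tool_pos: [499.1, -228.5, 156.3]
ee_rot: [[0.962, -0.092, 0.258], [-0.088, -0.996, -0.024], [0.259, 0.0, -0.966]]
contact_force: [-2.2, 0.6, 2.3]
opening: 26.7
grasp_force: 49.7
```

apply_moves:
  targets:
    - [[-0.0005, 0, -0.0014, 0, 0, 0, 0.1], [-0.0005, 0, -0.0014, 0, 0, 0, 0.1], [0, 0, 0, 0, 0, 0, 0.1], [0, 0, 0, 0, 0, 0, 0.1], [0, 0, 0, 0, 0, 0, 0.1]]

```text
time_s: 26.3
tool_pos: [497.4, -228.4, 158.8]
ee_rot: [[0.962, -0.092, 0.258], [-0.088, -0.996, -0.024], [0.259, 0.0, -0.966]]
contact_force: [-0.5, 0.2, 1.7]
opening: 27.0
grasp_force: 49.6
```

apply_moves:
  targets:
    - [[-0.0005, 0, -0.0014, 0, 0, 0, 0.1], [0, 0, 0, 0, 0, 0, 0.1], [0, 0, 0, 0, 0, 0, 0.35], [0, 0, 0, 0, 0, 0, 0.45], [0, 0, 0, 0, 0, 0, 0.6]]

```text
time_s: 26.72
tool_pos: [496.6, -228.1, 159.9]
ee_rot: [[0.962, -0.091, 0.258], [-0.088, -0.996, -0.024], [0.259, 0.0, -0.966]]
contact_force: [-0.4, -0.1, -0.6]
opening: 49.3
grasp_force: 0.0
```

apply_moves:
  targets:
    - [[0, 0, 0, 0, 0, 0, 0.7], [0, 0, 0, 0, 0, 0, 0.7], [0, 0, -0.008, 0, 0, 0, 0.7], [0, 0, -0.012, 0, 0, 0, 0.7], [0, 0, -0.015, 0, 0, 0, 0.7]]

```text
time_s: 27.13
tool_pos: [486.9, -227.3, 194.3]
ee_rot: [[0.962, -0.092, 0.257], [-0.089, -0.996, -0.024], [0.258, -0.0, -0.966]]
contact_force: [0.3, -0.3, -0.4]
opening: 59.8
grasp_force: 0.0
```

apply_moves:
  targets:
    - [[0, 0, -0.02, 0, 0, 0, 0.7], [0, 0, -0.02, 0, 0, 0, 0.7], [0, 0, -0.02, 0, 0, 0, 0.7], [0, 0, -0.02, 0, 0, 0, 0.7], [0, 0, -0.01, 0, 0, 0, 0.7]]

```text
time_s: 27.55
tool_pos: [464.4, -225.9, 284.4]
ee_rot: [[0.961, -0.092, 0.262], [-0.089, -0.996, -0.026], [0.263, 0.001, -0.965]]
contact_force: [0.4, -0.7, -0.1]
opening: 60.1
grasp_force: 0.0
```

apply_moves:
  targets:
    - [[0, 0, 0, 0, 0, 0, 0.7], [0, 0, 0, 0, 0, 0, 0.7], [0, 0, 0, 0, 0, 0, 0.7], [0, 0, 0, 0, 0, 0, 0.7], [0, 0, 0, 0, 0, 0, 0.7]]

```text
time_s: 27.97
tool_pos: [463.9, -225.0, 279.6]
ee_rot: [[0.962, -0.091, 0.256], [-0.088, -0.996, -0.023], [0.257, -0.0, -0.966]]
contact_force: [0.2, 0.1, 0.1]
opening: 59.7
grasp_force: 0.0
```

Run:
```python
from fit import *
c=fit(0.5,20,100,('side','wrist'));b=capture('side')
cv2.imwrite('pics/f7.png',np.hstack([cv2.resize(b['pixels'][110:350,200:400],(400,480)),cv2.resize(c['pixels'],(400,480))])[:,:,::-1])
for n in('bottle','stapler','highlighter','roll','tube_white1'):
    for r in pinpoint(n,'side')[:2]: print(n,round(r['confidence'],2),np.round(r['position']))
```

```text
27.97 [ 463.9 -225.   279.6] z [ 0.256 -0.023 -0.966] y [-0.091 -0.996 -0.   ] F [0.2 0.1 0.1] op 59.7 g 0.0
joints [ 0.21  0.08  0.24  2.07 -0.16  0.75 -1.11] tcp trough [ 42.4  -3.4 256.7] F trough [ 0.2  0.1 -0.1]
side 106 axis@50 x -0.1 sl 0.008 y -2.3 sl -0.017 zmin [20.9 23.7 29.3]
wrist 861 axis@50 x 0.2 sl 0.004 y -0.1 sl -0.014 zmin [20.  21.1 23.4]
bottle 0.65 [665. -85.  -0.]
stapler 0.68 [ 362. -122.   -0.]
highlighter 0.58 [ 410. -404.   -2.]
roll 0.77 [ 734. -326.    0.]
tube_white1 0.73 [561. 141.   8.]
tube_white1 0.73 [500. 141.   8.]
```

View pics/f7.png

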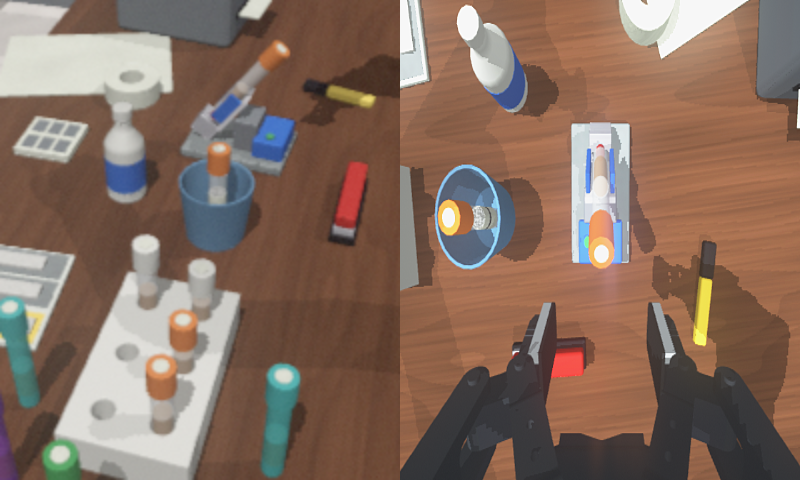

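The long tube lies in the cradle (right crop 600,200) with the red plunger showing again at its foot (600,147). The read tube is cap up in the pot, and nothing else has moved. Handing in.

```bash
python3 -c "
from bench import *
print(job_done())"
```

```text
the job is handed in; nothing more can be done
None
```

The job is handed in at about 28 s: the read tube stands cap up in the pot, and the long orange-capped tube was held on the stop for over 1.5 s, then left in the cradle with the plunger out again.

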